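# Fit the three-hole cover on the wheel hub

## Task

Of the two round steel covers on the welding table, take the one with three holes by its upright lug, turn it until its holes line up with the three studs of the wheel hub, and lower it over the studs without dropping it, until it lies flat on the hub. Then let go. Leave the four-hole cover where it lies.

Things in the scene. Friction and masses are not known exactly. Their poses are not given: they have to be found in the camera images.
- cover3_grip (a point): Cover to fit: dark steel disc 130 mm across, 8 thick, lying flat, 0.4-0.85 kg, with THREE 26 mm through holes 45 mm from its centre, along this point's +x and at +120 and -120 degrees from it. On its centre an upright lug 40 mm long (x), 12 thick (y), top 70 mm above the underside. Point: in the lug, on the disc's axis, 50 mm above the underside; grip here across the 12 mm. z up.
- cover4_grip (a point): Wrong cover: the same disc and lug but with FOUR 26 mm holes, 90 degrees apart (along +x, +y, -x, -y). Same axes and point: in its lug, 50 mm above the underside. It does not fit the hub; leave it where it lies.
- hub_seat (a point): Centre of the flat top of the fixed wheel hub (flange 130 mm across on a 150 mm square foot), 52 mm above the table; z up. Three studs 12 mm thick stand 30 mm above it, the top 12 mm tapering to 5 mm, 45 mm from the centre along this point's +x and at +120 and -120 degrees. The cover fits in any of three turns, 7 mm sideways play; fully down, its underside is at this point.
There are look-alikes about, which are no part of the job. What is shaped like the part that bears cover3_grip but pink is not meant.

How it is judged (in metres and radians):
On the way:
1. the three-hole cover is lowered over the studs, still held: within 20 mm of the seat (contact force between the fingers and cover3 above 0.5 N and horizontal distance between cover3_grip and hub_seat below 0.015 m and z of cover3_grip in the frame of hub_seat below 0.07 m), for 0.05 s.
At the end, for the whole second after the job is handed in: The three-hole cover lies at rest flat on the hub with all studs through its holes: centred within 14 mm, underside within 4 mm of the seat, tilt under 4 degrees (horizontal distance between cover3_grip and hub_seat below 0.014 m and z of cover3_grip in the frame of hub_seat between 0.045 and 0.054 m and angle between cover3_grip's own z axis and vertical below 0.07 rad and linear speed of cover3 below 0.02 m/s); the robot touches nothing.
It fails at once if the four-hole cover is moved more than 30 mm (distance of cover4_grip from where it was at the start of the episode above 0.03 m).
It also fails if it takes over 40 s, if anything falls off the work surface, if the arm or the gripper's body presses on something with over 40 N, if the wrist force passes 120 N, or if a joint passes its speed limit or range.

## Robot

A 6-joint arm with a two-finger parallel gripper is mounted at the origin on a cart in front of the work surface, level with it; the furniture and walls round the work are solid. World frame = base frame: x ahead of the robot, y to its left, z up, the work surface at z = 0. Lengths are in mm, angles in rad, forces in N, time in s.
With the tool pointing down it reaches from about 275 to 1000 mm from the base axis. Payload 8.4 kg.
Tool frame: the origin (TCP) lies midway between the tips of the shut fingers; the grasp point (between the pads) lies 19 mm behind it; z points along the fingers, y is the line along which they close (so a half turn about z gives the same grasp; the last joint's range is limited). The gripper opens to 85 mm and grips with 20 to 120 N. Pads are 22 mm wide; open, the fingers measure 114 mm over their backs; the gripper's body (76 mm by 85 mm) begins 54 mm behind the grasp point. The pads swing forward as they close: fully open they stand 13 mm farther back than shut.
Start: joints at [-1.248, 0.353, 1.633, -0, 1.155, -0.002], TCP at [199.448, -592.325, 231.281] pointing down, gripper open.
Joint ranges: [-2.63, 2.63], [-0.92, 2.1], [0.06, 2.66], [-1.3, 4.44], [0, 2.69], [-3.02, 3.02]. Speed limits (rad/s): [2.22, 2.22, 2.79, 3.14, 3.14, 3.14].

## Interface

Orientations are given as [roll, pitch, yaw] about the fixed x, y, z axes, in that order (R = Rz(yaw) Ry(pitch) Rx(roll)).
In Python, from rig import monitor, imaging, r gives the robot as it stands.
- The arm moves only by the tool drive_tool, never from a script. Its argument "plan" is a list of rows, each an object of numbers: "x", "y", "z": the shift along the tool's x, y, z in units of 50 mm (1.0 is 50 mm); "ax", "ay", "az": the turn, a rotation vector about the tool's x, y, z in units of 6 degrees (1.0 is 6 degrees); "hand": the finger opening in mm, from 0 to 85.4. In form: [{"x": .., "y": .., "z": .., "ax": .., "ay": .., "az": .., "hand": ..}, ...]. A call has 1 to 8 rows; each row is the pose to reach, as a shift and turn from the pose commanded when the call began, along the tool's axes at that moment; what a row does not reach only later rows make up. A row lasts 1/10 s, in which the tool goes at most 50 mm and 8.59 degrees, less where a joint would pass 70% of its speed; a pose out of reach is approached as far as the arm can. A call with a gripper value outside its range is refused whole. The fingers move at their own pace and stop on an object; "grip_force" is the grip in N (left out, the last holds). Time passes only in rows, so rows that repeat a pose let the fingers close. It gives the time, the measured TCP pose, the force, the opening and the grip force at its end, in the units of the state.
- monitor.sense(): the state, without advancing time (a new reading comes with each control period).
- imaging.grab_frame(name): name is "scene" or "top" or "wrist"; returns the picture (400x640x3 uint8, red, green, blue); there is no depth.
- imaging.camera_info(name): a dict with "mtx" (3x3 intrinsics, pixels), "R" (3x3) and "t" (3): a world point X has camera coordinates R X + t. Camera axes: x right, y down, z forward; pixel columns grow to the right and rows downward; lengths in mm; the calibration is good to about 2 mm. The wrist camera is an equidistant fisheye: a pixel r from the principal point sees the ray r / f radians off the axis. A picture is of the moment at which its call begins: read the wrist's pose just before it. camera_info takes no time and is no camera call; for the wrist camera it gives the pose at the moment of the call.
- r.sign_off(): hands the job in; it is judged then, once.
The state is a dict: "clock": time; "qpos": joint angles; "qvel": joint speeds; "joint_efforts": joint torques, N m; "eef_pos": TCP position; "tcp_rot": TCP orientation; "contact_force": force on the tool from outside, world axes, zero at the start; "wrist_torque": the same for the moment, N m; "opening": opening from 0.0 (shut) to 1.0 (fully open); "grasp_force": force on a finger pad.
Only numpy, scipy, OpenCV 4.12 (cv2) and the standard library are available. Lean on these libraries where they do the work, as an engineer would, in place of code of your own. Each camera call takes 0.05 s, during which the arm holds its last target. There are 200 camera calls.

## Working session

There is one attempt and no reset: what is moved stays moved. The work goes in short steps, Python scripts to look and compute and a tool call to move; the robot and the scene stay as the last step left them, time stands still between calls to the robot, and variables do not carry over. Pictures are saved under pics/ and viewed, at most 10 in all, crops included, and the job is handed in when it is done.

Besides the shell and the picture viewer there is one more tool, called as name([rows], argument=value, ...), one row to a line, values as JSON. drive_tool: Moves the arm, as the interface text tells. Its arguments: {"type":"object","properties":{"plan":{"type":"array","items":{"type":"object","properties":{"x":{"type":"number"},"y":{"type":"number"},"z":{"type":"number"},"ax":{"type":"number"},"ay":{"type":"number"},"az":{"type":"number"},"hand":{"type":"number"}}}},"grip_force":{"type":"number"}},"required":["plan"]}

```bash
mkdir -p pics; ls
python3 - <<'E'
from rig import monitor, imaging, r
import cv2,numpy as np
for n in("top","scene"):
    i=imaging.grab_frame(n); cv2.imwrite(f"pics/{n}0.png",i[:,:,::-1]); c=imaging.camera_info(n); print(n,c)
s=monitor.sense();print(s)
E
```

```text
pics
top {'mtx': array([[474.92451755,   0.        , 321.22777411],
       [  0.        , 474.92451755, 203.36858393],
       [  0.        ,   0.        ,   1.        ]]), 'R': array([[-0.00932848, -0.99991231,  0.00939979],
       [-0.998554  ,  0.00881729, -0.05302983],
       [ 0.0529423 , -0.00988088, -0.99854869]]), 't': array([ 118.38972993,  523.68162194, 1311.29431937])}
scene {'mtx': array([[413.15668183,   0.        , 312.88744981],
       [  0.        , 413.15668183, 200.17949743],
       [  0.        ,   0.        ,   1.        ]]), 'R': array([[-0.85297741, -0.52171592, -0.01555747],
       [-0.26328851,  0.45581655, -0.8502414 ],
       [ 0.45067583, -0.7211406 , -0.52616303]]), 't': array([ 506.04979656,  131.7319874 , 1237.59799111])}
{'clock': 0.1, 'qpos': array([-1.24843696e+00,  3.53627185e-01,  1.63406063e+00,  8.35863439e-06,
        1.15519768e+00, -2.44557833e-03]), 'qvel': array([-0.0004174 , -0.00345482, -0.00122089, -0.00026864,  0.00239375,
        0.0015783 ]), 'joint_efforts': array([-4.20753886e-04, -6.06360984e+01, -3.42820609e+01,  2.00637970e-05,
        4.05062281e-03, -5.82359121e-06]), 'eef_pos': array([ 199.29164744, -591.92080806,  230.60621738]), 'tcp_rot': array([-3.14029983e+00, -1.08044610e-05,  3.24801554e-01]), 'contact_force': array([-0.89584761,  0.56418689, -0.08151614]), 'wrist_torque': array([-0.03682956, -0.01672255,  0.04791487]), 'grasp_force': 0.0, 'opening': 1.0020686171296977}
```

View pics/top0.png

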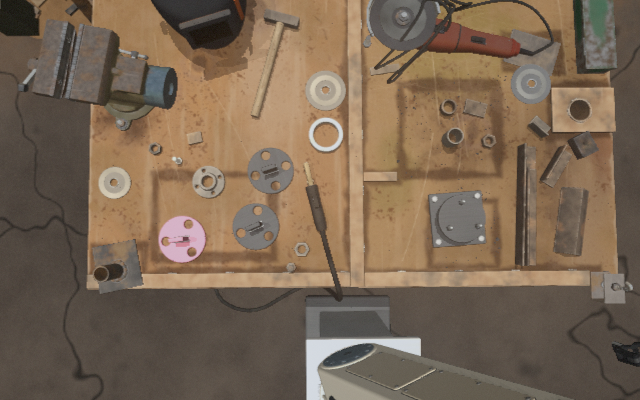

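View pics/scene0.png

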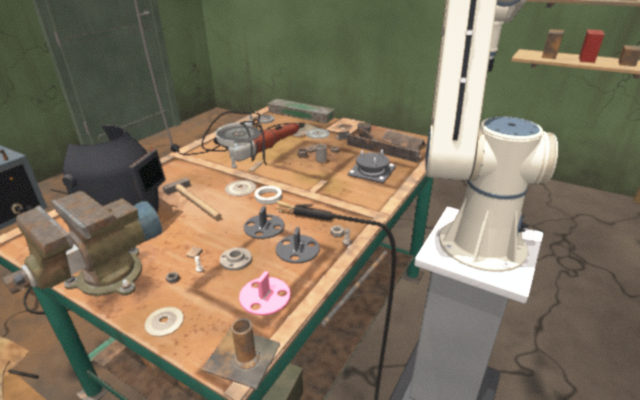

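The top view shows two dark covers at about (270,171) and (256,227), a pink decoy at (182,240) and the hub at (461,219). I'll zoom in to count the holes.

Run:
```python
import cv2,numpy as np
i=cv2.imread("pics/top0.png")
a=cv2.resize(i[142:255,225:300],None,fx=5,fy=5,interpolation=cv2.INTER_CUBIC)
b=cv2.resize(i[185:255,422:492],None,fx=5,fy=5,interpolation=cv2.INTER_CUBIC)
o=np.zeros((565,760,3),np.uint8);o[:a.shape[0],:375]=a;o[:350,380:730]=b
cv2.imwrite("pics/z.png",o)
```

```text
(no output)
```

View pics/z.png

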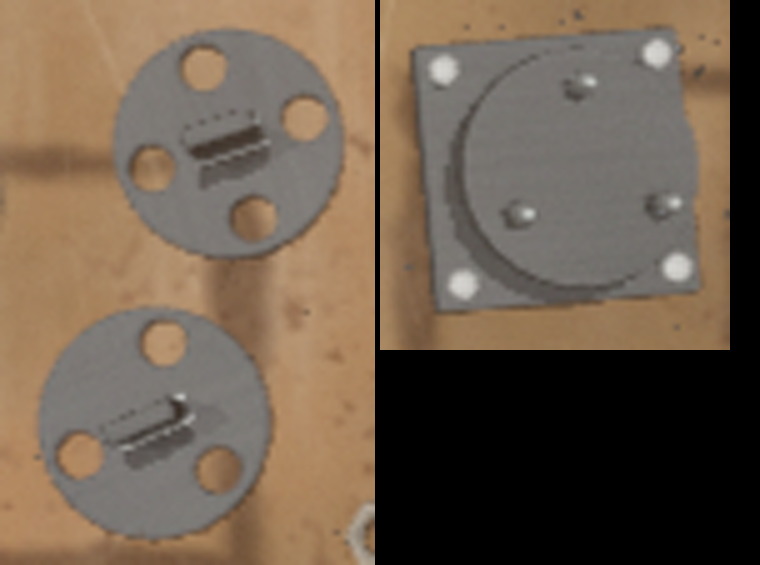

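The three-hole cover is the lower one. Its holes are at crop (164,343), (80,454) and (219,469). The hub studs' tips are at about (590,82), (525,213) and (672,203). Next I'll measure the positions and check the wrist view.

```bash
cat > h.py <<'E'
import cv2,numpy as np
from rig import monitor,imaging,r
def cast(c,px,z):
    px=np.atleast_2d(np.asarray(px,float)); K,R,t=c["mtx"],c["R"],c["t"]
    d=(np.linalg.inv(K)@np.c_[px,np.ones(len(px))].T).T@R; C=-R.T@t
    return (C+d*((z-C[2])/d[:,2])[:,None])
def wcast(c,px,z):
    px=np.atleast_2d(np.asarray(px,float)); K,R,t=c["mtx"],c["R"],c["t"]
    p=(px-K[:2,2])/K[0,0]; th=np.linalg.norm(p,axis=1)
    d=np.c_[p/th[:,None]*np.sin(th)[:,None],np.cos(th)]@R; C=-R.T@t
    return C+d*((z-C[2])/d[:,2])[:,None]
def wproj(c,X):
    X=np.atleast_2d(X)@c["R"].T+c["t"]; n=np.linalg.norm(X[:,:2],axis=1); th=np.arctan2(n,X[:,2])
    return X[:,:2]/n[:,None]*th[:,None]*c["mtx"][0,0]+c["mtx"][:2,2]
def yaw3(P):
    c=P.mean(0); v=P-c; return c,np.degrees(np.angle(np.sum(((v[:,0]+1j*v[:,1])/np.hypot(v[:,0],v[:,1]))**3))/3),np.hypot(v[:,0],v[:,1])
E
python3 - <<'E'
from h import *
np.set_printoptions(precision=1,suppress=True)
i=cv2.imread("pics/top0.png"); c=imaging.camera_info("top")
print("C",-c["R"].T@c["t"])
hsv=cv2.cvtColor(i,cv2.COLOR_BGR2HSV)
m=((hsv[:,:,1]<60)&(hsv[:,:,2]>40)).astype(np.uint8); m[:,:215]=0;m[:145]=0;m[270:]=0;m[:,300:]=0
cs,h=cv2.findContours(m,cv2.RETR_CCOMP,cv2.CHAIN_APPROX_NONE)
for k,q in enumerate(cs):
    if cv2.contourArea(q)>40:
        (u,v),w,_=cv2.fitEllipse(q); print(h[0][k][3],(u,v),w,cast(c,[u,v],4)[0])
f=lambda P:np.array(P)/5-.4
hc=f([(164,343),(80,454),(219,469)])+[225,142]; print("cover holes",yaw3(cast(c,hc,4)))
print("lug",cast(c,f([(110,438),(185,405)])+[225,142],70))
tip=(f([(590,82),(525,213),(672,203)])-[76,0])+[422,185]
print("hub tips",tip,cast(c,tip,80),yaw3(cast(c,tip,80)))
img=imaging.grab_frame("wrist");cv2.imwrite("pics/w0.png",img[:,:,::-1]);print(imaging.camera_info("wrist"))
E
```

```text
C [ 454.6  126.7 1336. ]
-1 (255.3771514892578, 226.11831665039062) (45.25304412841797, 45.4752082824707) [463.1 298.4   4. ]
3 (268.1623229980469, 235.61741638183594) (10.150500297546387, 10.703375816345215) [436.3 262.7   4. ]
3 (240.5408172607422, 232.58358764648438) (10.327242851257324, 10.844854354858398) [445.4 339.8   4. ]
3 (257.0, 210.0) (10.30245304107666, 10.30245304107666) [508.2 293.8   4. ]
-1 (218.59259033203125, 181.4674835205078) (8.967516899108887, 30.498308181762695) [589.4 401.4   4. ]
-1 (270.1513977050781, 170.2124786376953) (44.8398551940918, 44.95235061645508) [620.  256.5   4. ]
10 (275.1553649902344, 185.13455200195312) (10.235930442810059, 10.339115142822266) [577.7 242.6   4. ]
10 (254.97433471679688, 175.10626220703125) (10.010028839111328, 10.253092765808105) [606.5 299.2   4. ]
10 (270.20849609375, 169.94244384765625) (3.7191035747528076, 17.133989334106445) [620.8 256.4   4. ]
10 (285.3703308105469, 165.05072021484375) (10.04282283782959, 10.732303619384766) [634.3 213.6   4. ]
10 (265.08428955078125, 154.98512268066406) (10.2269868850708, 10.57612419128418) [663.3 270.6   4. ]
cover holes (array([463.5, 298.1,   4. ]), np.float64(-6.889654988785998), array([44.5, 45.1, 44.8]))
lug [[454.7 313.2  70. ]
 [471.9 273.3  70. ]]
hub tips [[463.6 201. ]
 [450.6 227.2]
 [480.  225.2]] [[ 524.2 -264.    80. ]
 [ 455.  -227.7   80. ]
 [ 459.5 -306.    80. ]] (array([ 479.6, -265.9,   80. ]), np.float64(2.8894602686204736), array([44.6, 45.4, 44.8]))
{'mtx': array([[309.7,   0. , 316.2],
       [  0. , 309.7, 199.2],
       [  0. ,   0. ,   1. ]]), 'R': array([[ 0.3, -0.9, -0. ],
       [-0.9, -0.3,  0.3],
       [-0.3, -0.1, -0.9]]), 't': array([-624.7,  -43. ,  380.7])}
```

View pics/w0.png

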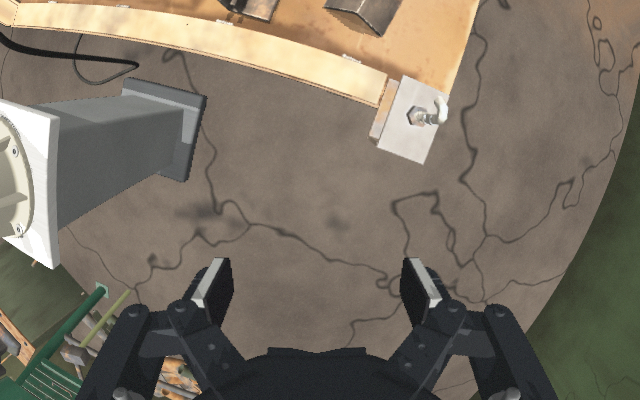

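The wrist camera shows only the floor and the table edge so far. The top view gives the cover at (463.3, 298.2) with its lug at 113.3°, and the hub at (479.6, −265.9) with hole yaw 2.9° modulo 120°. I'll move over the hub first to refine that pose with the wrist camera.

drive_tool([
  {"x":7.0,"y":-3.17,"z":-0.6,"az":-11.9,"hand":85},
  {"x":7.0,"y":-3.17,"z":-0.6,"az":-11.9,"hand":85},
  {"x":7.0,"y":-3.17,"z":-0.6,"az":-11.9,"hand":85},
  {"x":7.0,"y":-3.17,"z":-0.6,"az":-11.9,"hand":85},
  {"x":7.0,"y":-3.17,"z":-0.6,"az":-11.9,"hand":85},
  {"x":7.0,"y":-3.17,"z":-0.6,"az":-11.9,"hand":85},
  {"x":7.0,"y":-3.17,"z":-0.6,"az":-11.9,"hand":85},
  {"x":7.0,"y":-3.17,"z":-0.6,"az":-11.9,"hand":85},
])

```text
invalid input
```

drive_tool([
  {"x":0.7,"y":-0.32,"z":-0.06,"ax":0,"ay":0,"az":-1.0,"hand":85},
])

```text
clock: 0.25
eef_pos: [225.6, -567.6, 233.6]
tcp_rot: [-3.141, 0.001, 0.427]
contact_force: [0.9, 0.1, -0.0]
opening: 0.993
grasp_force: 0.0
```

```bash
cat >> h.py <<'E'
def go(x,y,z,yawdeg):
    from scipy.spatial.transform import Rotation as Ro
    s=monitor.sense(); R=Ro.from_euler('xyz',s["tcp_rot"]); d=R.inv().apply(np.array([x,y,z])-s["eef_pos"])/50
    w=(R.inv()*Ro.from_euler('xyz',[180,0,yawdeg],degrees=True)).as_rotvec(degrees=True)/6
    print("shift",d.round(3),"turn",w.round(2),"at",s["eef_pos"].round(1),np.degrees(s["tcp_rot"]).round(2))
E
python3 -c "
from h import *
go(480,-330,260,90)"
```

```text
shift [ 6.598 -2.217 -0.537] turn [-1.000e-02  1.000e-02 -1.092e+01] at [ 225.6 -567.6  233.6] [-1.7999e+02  7.0000e-02  2.4480e+01]
```

drive_tool([
  {"x":0.8,"y":-0.28,"z":-0.07,"ax":0,"ay":0,"az":-1.4,"hand":85},
  {"x":1.6,"y":-0.55,"z":-0.14,"ax":0,"ay":0,"az":-2.8,"hand":85},
  {"x":2.5,"y":-0.83,"z":-0.2,"ax":0,"ay":0,"az":-4.1,"hand":85},
  {"x":3.3,"y":-1.1,"z":-0.27,"ax":0,"ay":0,"az":-5.5,"hand":85},
  {"x":4.1,"y":-1.4,"z":-0.34,"ax":0,"ay":0,"az":-6.8,"hand":85},
  {"x":5.0,"y":-1.7,"z":-0.4,"ax":0,"ay":0,"az":-8.2,"hand":85},
  {"x":5.8,"y":-2.0,"z":-0.47,"ax":0,"ay":0,"az":-9.6,"hand":85},
  {"x":6.6,"y":-2.22,"z":-0.54,"ax":0,"ay":0,"az":-10.9,"hand":85},
])

```text
clock: 1.05
eef_pos: [482.2, -325.9, 261.3]
tcp_rot: [-3.141, -0.0, 1.577]
contact_force: [0.3, -0.4, 0.2]
opening: 0.996
grasp_force: 0.0
```

Run:
```python
from h import *
c=imaging.camera_info("wrist"); img=imaging.grab_frame("wrist")[:,:,::-1].copy();cv2.imwrite("pics/w1raw.png",img)
c=imaging.camera_info("wrist"); np.savez("w1.npz",**c)
a=np.radians(2.9+np.array([0,120,240]))
P=np.c_[479.6+45*np.cos(a),-265.9+45*np.sin(a),np.full(3,82)]
for p in wproj(c,P): cv2.circle(img,tuple(p.round().astype(int)),3,(0,0,255),1)
print(wproj(c,P), -c["R"].T@c["t"])
cv2.imwrite("pics/w1.png",img)
```

```text
[[353.00769192 121.40960643]
 [286.45777235  86.30624982]
 [290.0569385  159.85781371]] [ 484.59637438 -239.60697762  405.25491171]
```

View pics/w1.png

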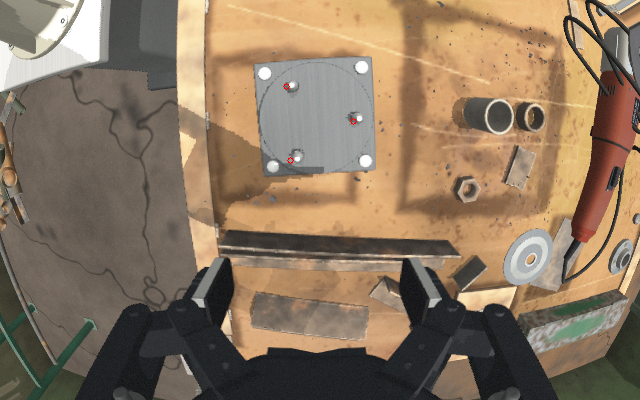

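Run:
```python
import cv2
i=cv2.imread("pics/w1raw.png")[50:185,245:385]
cv2.imwrite("pics/z1.png",cv2.resize(i,None,fx=4,fy=4,interpolation=cv2.INTER_CUBIC))
```

```text
(no output)
```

View pics/z1.png

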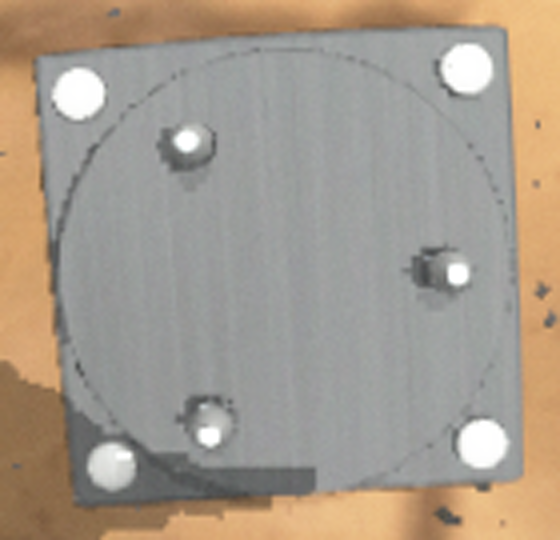

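The studs' flat tips show up as bright dots at crop (187,140), (457,273) and (209,434). The flange circle is centred at about (282,270).

Run:
```python
from h import *
c=np.load("w1.npz"); f=lambda P:np.array(P)/4-.4+[245,50]
print(yaw3(wcast(c,f([(187,140),(457,273),(209,434)]),82)),wcast(c,f([(282.5,270)]),52))
go(463.3,298.2,150,113.3)
```

```text
(array([ 485.68896386, -263.32072636,   82.        ]), np.float64(4.624902693692624), array([44.92070577, 45.01082549, 45.02281519])) [[ 485.20416829 -262.04361017   52.        ]]
shift [12.421 -0.279  2.26 ] turn [ 0.04 -0.01 -3.73] at [ 486.7 -322.8  262. ] [ 1.7981e+02 -1.0000e-01  9.0910e+01]
```

The arm was still settling during that picture, so I'll retake it now that it is still.

Run:
```python
from h import *
imaging.grab_frame("wrist")
c=imaging.camera_info("wrist"); img=imaging.grab_frame("wrist")[:,:,::-1].copy();cv2.imwrite("pics/w2.png",img); np.savez("w2.npz",**c)
g=img.min(2); g[:, :245]=0; g[:,385:]=0; g[:50]=0; g[185:]=0
n,l,s,ce=cv2.connectedComponentsWithStats((g>205).astype(np.uint8))
for k in range(1,n):
    if s[k,4]>3: print(s[k,4],ce[k],wcast(c,ce[k],82)[0])
go(463.3,298.2,150,113.3)
```

```text
126 [359.07936508  67.48412698] [ 527.64985088 -209.11329153   82.        ]
125 [262.208  73.808] [ 428.46461792 -216.23732926   82.        ]
24 [288.5         85.91666667] [ 455.68718024 -229.63839726   82.        ]
24 [356.5 119. ] [ 526.18902767 -263.3597263    82.        ]
24 [294.33333333 159.125     ] [ 461.48695386 -306.99703362   82.        ]
115 [362.96521739 161.28695652] [ 534.79595719 -308.46541683   82.        ]
62 [269.87096774 165.77419355] [ 435.03048688 -314.27087614   82.        ]
shift [12.486 -0.345  2.226] turn [ 0.   -0.   -3.85] at [ 482.8 -326.1  261.2] [ 1.7999e+02 -1.0000e-02  9.0210e+01]
```

drive_tool([
  {"x":0.8,"y":0,"z":0.1,"ax":0,"ay":0,"az":-0.3,"hand":85},
  {"x":1.7,"y":0,"z":0.2,"ax":0,"ay":0,"az":-0.6,"hand":85},
  {"x":2.6,"y":0,"z":0.3,"ax":0,"ay":0,"az":-0.9,"hand":85},
  {"x":3.5,"y":0,"z":0.4,"ax":0,"ay":0,"az":-1.2,"hand":85},
  {"x":4.4,"y":-0.1,"z":0.5,"ax":0,"ay":0,"az":-1.5,"hand":85},
  {"x":5.3,"y":-0.1,"z":0.6,"ax":0,"ay":0,"az":-1.8,"hand":85},
  {"x":6.2,"y":-0.2,"z":0.7,"ax":0,"ay":0,"az":-2.1,"hand":85},
  {"x":7.0,"y":-0.2,"z":0.8,"ax":0,"ay":0,"az":-2.4,"hand":85},
])

```text
clock: 2.0
eef_pos: [470.0, 23.1, 220.9]
tcp_rot: [-3.141, 0.0, 1.821]
contact_force: [-0.2, 0.1, -0.8]
opening: 0.996
grasp_force: 0.0
```

```bash
python3 -c "
from h import *
for k in range(4): imaging.grab_frame('wrist')
go(463.3,298.2,150,113.3)"
```

```text
shift [5.387 1.229 1.418] turn [-0.01  0.   -1.48] at [470.9  22.1 221.1] [-1.7996e+02  3.0000e-02  1.0442e+02]
```

drive_tool([
  {"x":0.8,"y":0.18,"z":0.2,"ax":0,"ay":0,"az":-0.3,"hand":85},
  {"x":1.7,"y":0.38,"z":0.4,"ax":0,"ay":0,"az":-0.6,"hand":85},
  {"x":2.6,"y":0.6,"z":0.6,"ax":0,"ay":0,"az":-0.9,"hand":85},
  {"x":3.5,"y":0.8,"z":0.9,"ax":0,"ay":0,"az":-1.1,"hand":85},
  {"x":4.4,"y":1.0,"z":1.1,"ax":0,"ay":0,"az":-1.3,"hand":85},
  {"x":5.0,"y":1.15,"z":1.3,"ax":0,"ay":0,"az":-1.48,"hand":85},
  {"x":5.39,"y":1.23,"z":1.42,"ax":0,"ay":0,"az":-1.48,"hand":85},
  {"x":5.39,"y":1.23,"z":1.42,"ax":0,"ay":0,"az":-1.48,"hand":85},
])

```text
clock: 3.0
eef_pos: [464.4, 298.8, 149.4]
tcp_rot: [-3.141, 0.0, 1.977]
contact_force: [0.8, -0.5, -0.2]
opening: 0.994
grasp_force: 0.0
```

Run:
```python
from h import *
for k in range(3): imaging.grab_frame('wrist')
c=imaging.camera_info("wrist"); img=imaging.grab_frame("wrist")[:,:,::-1].copy(); np.savez("w3.npz",**c)
a=np.radians(113.3+np.array([0,120,240]))
P=np.c_[463.3+45*np.cos(a),298.2+45*np.sin(a),np.full(3,8)]
e=np.array([np.cos(a[0]),np.sin(a[0])])*20; n=np.array([-e[1],e[0]])*.3
L=np.array([[*(np.array([463.3,298.2])+s*e+t*n),70] for s in(1,-1) for t in (1,-1)])
cv2.imwrite("pics/w3raw.png",img)
for p in wproj(c,np.r_[P,L]): cv2.circle(img,tuple(p.round().astype(int)),2,(0,0,255),-1)
cv2.imwrite("pics/w3.png",img)
go(463.3,298.2,31,113.3)
```

```text
shift [ 0.034 -0.01   2.392] turn [ 0.    0.   -0.02] at [464.4 296.9 150.6] [1.8000e+02 2.0000e-02 1.1317e+02]
```

View pics/w3.png

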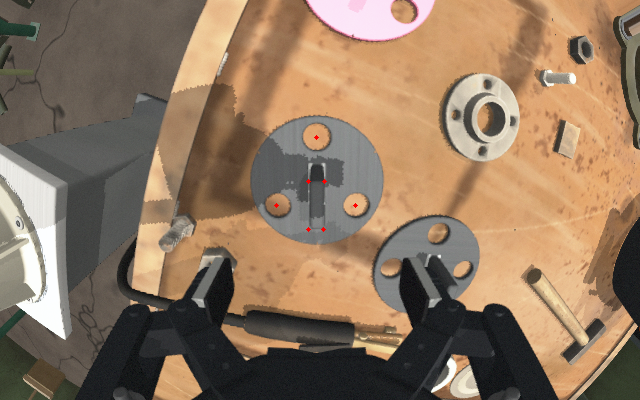

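The predicted points fall on the hole centres and on the lug's top, so the pose is confirmed. Descending and gripping.

drive_tool([
  {"x":0.02,"y":0,"z":0.6,"ax":0,"ay":0,"az":0,"hand":85},
  {"x":0.02,"y":0,"z":1.2,"ax":0,"ay":0,"az":0,"hand":85},
  {"x":0.02,"y":0,"z":1.7,"ax":0,"ay":0,"az":0,"hand":85},
  {"x":0.02,"y":0,"z":2.1,"ax":0,"ay":0,"az":0,"hand":85},
  {"x":0.02,"y":0,"z":2.4,"ax":0,"ay":0,"az":0,"hand":85},
  {"x":0.02,"y":0,"z":2.4,"ax":0,"ay":0,"az":0,"hand":60},
  {"x":0.02,"y":0,"z":2.4,"ax":0,"ay":0,"az":0,"hand":30},
  {"x":0.02,"y":0,"z":2.4,"ax":0,"ay":0,"az":0,"hand":15},
], grip_force=70)

```text
clock: 4.0
eef_pos: [464.2, 299.8, 31.4]
tcp_rot: [3.14, -0.0, 1.977]
contact_force: [-0.4, 0.2, -0.1]
opening: 0.511
grasp_force: 0.0
```

drive_tool([
  {"x":0,"y":0,"z":0,"ax":0,"ay":0,"az":0,"hand":0},
  {"x":0,"y":0,"z":0,"ax":0,"ay":0,"az":0,"hand":0},
  {"x":0,"y":0,"z":0,"ax":0,"ay":0,"az":0,"hand":0},
  {"x":0,"y":0,"z":0,"ax":0,"ay":0,"az":0,"hand":0},
  {"x":0,"y":0,"z":0,"ax":0,"ay":0,"az":0,"hand":0},
  {"x":0,"y":0,"z":0,"ax":0,"ay":0,"az":0,"hand":0},
])

```text
clock: 4.6
eef_pos: [463.6, 299.8, 31.1]
tcp_rot: [3.141, -0.0, 1.978]
contact_force: [-1.3, -0.7, 6.0]
opening: 0.133
grasp_force: 68.4
```

drive_tool([
  {"x":0,"y":0,"z":-0.3,"ax":0,"ay":0,"az":0,"hand":0},
  {"x":0,"y":0,"z":-0.8,"ax":0,"ay":0,"az":0,"hand":0},
  {"x":0,"y":0,"z":-1.3,"ax":0,"ay":0,"az":0,"hand":0},
  {"x":0,"y":0,"z":-1.8,"ax":0,"ay":0,"az":0,"hand":0},
  {"x":0,"y":0,"z":-2.3,"ax":0,"ay":0,"az":0,"hand":0},
  {"x":0,"y":0,"z":-2.8,"ax":0,"ay":0,"az":0,"hand":0},
  {"x":0,"y":0,"z":-3.0,"ax":0,"ay":0,"az":0,"hand":0},
  {"x":0,"y":0,"z":-3.0,"ax":0,"ay":0,"az":0,"hand":0},
])

```text
clock: 5.4
eef_pos: [464.0, 300.0, 182.0]
tcp_rot: [3.139, -0.0, 1.977]
contact_force: [-0.8, 0.8, -5.2]
opening: 0.134
grasp_force: 68.8
```

```bash
python3 -c "
from h import *
for k in range(2): imaging.grab_frame('wrist')
s=monitor.sense();print(s['contact_force'],s['wrist_torque'],s['opening'])
go(480.8,-266.5,180,123.9)"
```

```text
[ 0.71554527  0.42116176 -4.34643028] [-0.04230312  0.01532994 -0.00674939] 0.1290273345778603
shift [-1.0535e+01 -4.1430e+00 -2.0000e-03] turn [-0.01  0.   -1.77] at [462.8 299.2 179.6] [-1.7995e+02  1.0000e-02  1.1329e+02]
```

drive_tool([
  {"x":-0.35,"y":-0.14,"z":0,"ax":0,"ay":0,"az":-0.1,"hand":0},
  {"x":-1.0,"y":-0.4,"z":0,"ax":0,"ay":0,"az":-0.2,"hand":0},
  {"x":-1.7,"y":-0.67,"z":0,"ax":0,"ay":0,"az":-0.4,"hand":0},
  {"x":-2.4,"y":-0.95,"z":0,"ax":0,"ay":0,"az":-0.6,"hand":0},
  {"x":-3.1,"y":-1.22,"z":0,"ax":0,"ay":0,"az":-0.8,"hand":0},
  {"x":-3.8,"y":-1.5,"z":0,"ax":0,"ay":0,"az":-1.0,"hand":0},
  {"x":-4.5,"y":-1.77,"z":0,"ax":0,"ay":0,"az":-1.2,"hand":0},
  {"x":-5.2,"y":-2.05,"z":0,"ax":0,"ay":0,"az":-1.4,"hand":0},
])

```text
clock: 6.3
eef_pos: [470.8, 18.7, 178.8]
tcp_rot: [-3.139, -0.001, 2.125]
contact_force: [0.9, -0.3, -4.3]
opening: 0.127
grasp_force: 68.6
```

```bash
python3 -c "
from h import *
for k in range(2): imaging.grab_frame('wrist')
s=monitor.sense();print(s['contact_force'],s['wrist_torque'],s['opening'])
go(480.8,-266.5,180,123.9)"
```

```text
[ 0.24435877 -0.38260032 -3.69171004] [ 0.10626769  0.01401459 -0.05620988] 0.13112921876996633
shift [-4.93  -2.794 -0.016] turn [-0.03 -0.   -0.39] at [470.8  16.7 178.8] [-1.7982e+02 -2.0000e-02  1.2156e+02]
```

drive_tool([
  {"x":-0.35,"y":-0.2,"z":0,"ax":0,"ay":0,"az":-0.1,"hand":0},
  {"x":-1.0,"y":-0.57,"z":0,"ax":0,"ay":0,"az":-0.1,"hand":0},
  {"x":-1.7,"y":-0.96,"z":0,"ax":0,"ay":0,"az":-0.2,"hand":0},
  {"x":-2.4,"y":-1.36,"z":0,"ax":0,"ay":0,"az":-0.2,"hand":0},
  {"x":-3.1,"y":-1.76,"z":0,"ax":0,"ay":0,"az":-0.3,"hand":0},
  {"x":-3.8,"y":-2.15,"z":0,"ax":0,"ay":0,"az":-0.4,"hand":0},
  {"x":-4.5,"y":-2.55,"z":0,"ax":0,"ay":0,"az":-0.4,"hand":0},
  {"x":-4.93,"y":-2.79,"z":0,"ax":0,"ay":0,"az":-0.4,"hand":0},
])

```text
clock: 7.2
eef_pos: [482.3, -264.7, 178.8]
tcp_rot: [-3.141, -0.001, 2.165]
contact_force: [-0.3, -0.0, -3.9]
opening: 0.129
grasp_force: 69.3
```

Run:
```python
from h import *
for k in range(5): imaging.grab_frame('wrist')
c=imaging.camera_info("wrist"); img=imaging.grab_frame("wrist")[:,:,::-1].copy();cv2.imwrite("pics/w4.png",img)
np.savez("w4.npz",**c)
go(480.8,-266.5,130,123.9)
```

```text
shift [-0.069 -0.079  0.986] turn [-0.01 -0.02  0.04] at [ 482.3 -261.5  179.3] [-1.7996e+02 -1.2000e-01  1.2411e+02]
```

View pics/w4.png

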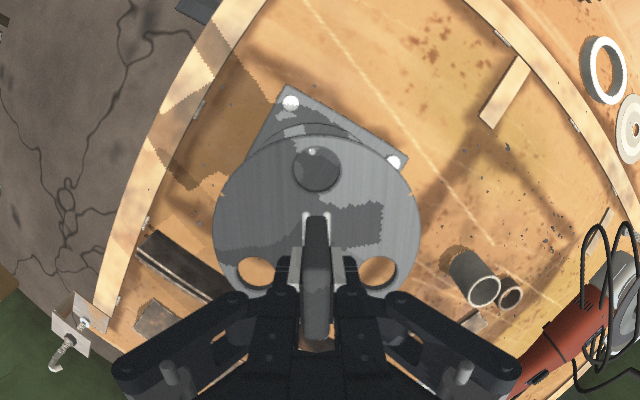

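The cover is held level. The near hole is at about (317,170), with a stud tip showing through it at (312,152). I'll average several pose readings before lowering.

Run:
```python
from h import *
c=np.load("w4.npz")
E=[];Y=[]
for k in range(10):
    imaging.grab_frame('wrist'); s=monitor.sense(); E.append(s["eef_pos"]);Y.append(np.degrees(s["tcp_rot"][2]))
print(np.mean(E,0),np.std(E,0),np.mean(Y),np.std(Y))
print(s["contact_force"],"stud seen",wcast(c,[312,152],82),"hole",wcast(c,[317,170],155))
a=np.radians(123.9);u=np.array([np.cos(a),np.sin(a)])*45
print("pred stud",np.array([480.8,-266.5])+u)
i=cv2.imread("pics/w4.png")[135:205,280:355]
m=(i.min(2)>150).astype(np.uint8);n,l,st,ce=cv2.connectedComponentsWithStats(m)
for k in range(1,n): print(st[k,4],ce[k]+[280,135],wcast(c,ce[k]+[280,135],82)[0])
```

```text
[ 482.81404167 -262.08746037  180.19521208] [0.13664325 0.40462406 0.25959377] 124.1361750568005 0.018602487000485703
[-0.19293541 -0.40932891 -4.00569536] stud seen [[ 456.34613761 -230.06676392   82.        ]] hole [[ 457.92999328 -225.62753167  155.        ]]
pred stud [ 455.7014701  -229.14944717]
7 [287.28571429 135.28571429] [ 432.92116315 -229.7507282    82.        ]
8 [351.    136.875] [ 474.68964597 -202.86832454   82.        ]
1486 [337.98115747 168.20457604] [ 480.76506902 -229.29173198   82.        ]
2 [295.  140.5] [ 440.21505434 -229.86655904   82.        ]
1 [295. 145.] [ 442.17849592 -232.85185252   82.        ]
37 [311.7027027  150.86486486] [ 455.64559183 -229.44422473   82.        ]
```

drive_tool([
  {"x":-0.05,"y":-0.08,"z":0.2,"ax":0,"ay":0,"az":0,"hand":0},
  {"x":-0.05,"y":-0.08,"z":0.5,"ax":0,"ay":0,"az":0,"hand":0},
  {"x":-0.05,"y":-0.08,"z":0.8,"ax":0,"ay":0,"az":0,"hand":0},
  {"x":-0.05,"y":-0.08,"z":1.0,"ax":0,"ay":0,"az":0,"hand":0},
  {"x":-0.05,"y":-0.08,"z":1.1,"ax":0,"ay":0,"az":0,"hand":0},
  {"x":-0.05,"y":-0.08,"z":1.15,"ax":0,"ay":0,"az":0,"hand":0},
  {"x":-0.05,"y":-0.08,"z":1.15,"ax":0,"ay":0,"az":0,"hand":0},
  {"x":-0.05,"y":-0.08,"z":1.15,"ax":0,"ay":0,"az":0,"hand":0},
])

```text
clock: 8.8
eef_pos: [481.2, -267.3, 123.2]
tcp_rot: [3.141, 0.001, 2.166]
contact_force: [0.1, -0.1, -3.1]
opening: 0.13
grasp_force: 69.2
```

Run:
```python
from h import *
E=[]
for k in range(6):
    c=imaging.camera_info("wrist");img=imaging.grab_frame('wrist')[:,:,::-1]; s=monitor.sense(); E.append(s["eef_pos"])
print(np.mean(E[2:],0),np.std(E[2:],0),s["contact_force"],s["wrist_torque"]); go(480.8,-266.5,83,123.9)
cv2.imwrite("pics/w5.png",cv2.resize(img[100:300,170:470],None,fx=2,fy=2))
```

```text
[ 481.12722795 -267.19468625  123.19385776] [0.07041913 0.03577893 0.08405885] [ 0.28975705  0.30990364 -5.2077004 ] [ 0.00991567  0.0212403  -0.00165218]
shift [0.014 0.003 0.802] turn [0.   0.   0.03] at [ 481.  -267.1  123.1] [1.7999e+02 3.0000e-02 1.2409e+02]
```

View pics/w5.png

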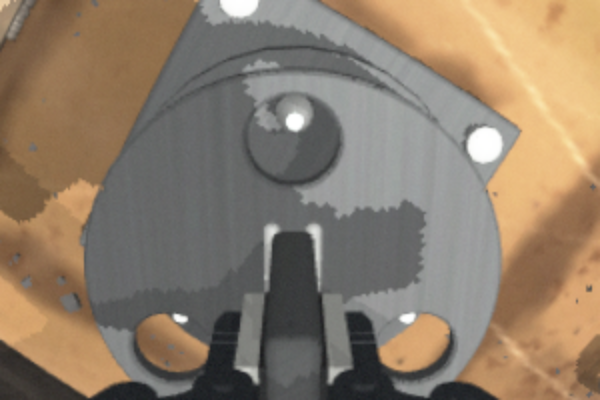

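The stud tips sit symmetrically within all three holes, so the cover is aligned. Lowering it.

drive_tool([
  {"x":0.01,"y":0,"z":0.1,"ax":0,"ay":0,"az":0,"hand":0},
  {"x":0.01,"y":0,"z":0.2,"ax":0,"ay":0,"az":0,"hand":0},
  {"x":0.01,"y":0,"z":0.3,"ax":0,"ay":0,"az":0,"hand":0},
  {"x":0.01,"y":0,"z":0.4,"ax":0,"ay":0,"az":0,"hand":0},
  {"x":0.01,"y":0,"z":0.5,"ax":0,"ay":0,"az":0,"hand":0},
  {"x":0.01,"y":0,"z":0.6,"ax":0,"ay":0,"az":0,"hand":0},
  {"x":0.01,"y":0,"z":0.65,"ax":0,"ay":0,"az":0,"hand":0},
  {"x":0.01,"y":0,"z":0.65,"ax":0,"ay":0,"az":0,"hand":0},
])

```text
clock: 9.9
eef_pos: [480.4, -266.6, 89.8]
tcp_rot: [-3.141, -0.001, 2.166]
contact_force: [-0.3, 0.2, -4.1]
opening: 0.131
grasp_force: 69.3
```

No contact yet. Lowering the last few millimetres gently.

drive_tool([
  {"x":0,"y":0,"z":0.03,"ax":0,"ay":0,"az":0,"hand":0},
  {"x":0,"y":0,"z":0.06,"ax":0,"ay":0,"az":0,"hand":0},
  {"x":0,"y":0,"z":0.09,"ax":0,"ay":0,"az":0,"hand":0},
  {"x":0,"y":0,"z":0.11,"ax":0,"ay":0,"az":0,"hand":0},
  {"x":0,"y":0,"z":0.12,"ax":0,"ay":0,"az":0,"hand":0},
  {"x":0,"y":0,"z":0.12,"ax":0,"ay":0,"az":0,"hand":0},
])

```text
clock: 10.5
eef_pos: [480.6, -266.7, 84.2]
tcp_rot: [-3.142, -0.0, 2.166]
contact_force: [-0.2, 0.5, -4.2]
opening: 0.131
grasp_force: 69.3
```

drive_tool([
  {"x":0,"y":0,"z":0.01,"ax":0,"ay":0,"az":0,"hand":0},
  {"x":0,"y":0,"z":0.02,"ax":0,"ay":0,"az":0,"hand":0},
  {"x":0,"y":0,"z":0.03,"ax":0,"ay":0,"az":0,"hand":0},
  {"x":0,"y":0,"z":0.03,"ax":0,"ay":0,"az":0,"hand":0},
])

```text
clock: 10.9
eef_pos: [480.7, -266.8, 83.2]
tcp_rot: [3.142, 0.0, 2.166]
contact_force: [-1.4, 0.8, 2.0]
opening: 0.133
grasp_force: 70.4
```

The force changed from −4 N to +2 N, so the cover is seated. Releasing, then rising.

drive_tool([
  {"x":0,"y":0,"z":0,"ax":0,"ay":0,"az":0,"hand":20},
  {"x":0,"y":0,"z":0,"ax":0,"ay":0,"az":0,"hand":30},
  {"x":0,"y":0,"z":0,"ax":0,"ay":0,"az":0,"hand":45},
  {"x":0,"y":0,"z":0,"ax":0,"ay":0,"az":0,"hand":45},
  {"x":0,"y":0,"z":0,"ax":0,"ay":0,"az":0,"hand":45},
  {"x":0,"y":0,"z":0,"ax":0,"ay":0,"az":0,"hand":45},
])

```text
clock: 11.5
eef_pos: [480.6, -266.7, 82.8]
tcp_rot: [3.142, 0.0, 2.166]
contact_force: [0.3, 0.2, 0.1]
opening: 0.527
grasp_force: 0.0
```

drive_tool([
  {"x":0,"y":0,"z":-0.2,"ax":0,"ay":0,"az":0,"hand":45},
  {"x":0,"y":0,"z":-0.5,"ax":0,"ay":0,"az":0,"hand":45},
  {"x":0,"y":0,"z":-1.0,"ax":0,"ay":0,"az":0,"hand":45},
  {"x":0,"y":0,"z":-1.5,"ax":0,"ay":0,"az":0,"hand":45},
  {"x":0,"y":0,"z":-2.0,"ax":0,"ay":0,"az":0,"hand":45},
  {"x":0,"y":0,"z":-2.4,"ax":0,"ay":0,"az":0,"hand":45},
  {"x":0,"y":0,"z":-2.5,"ax":0,"ay":0,"az":0,"hand":45},
  {"x":0,"y":0,"z":-2.5,"ax":0,"ay":0,"az":0,"hand":45},
])

```text
clock: 12.3
eef_pos: [481.0, -266.9, 208.7]
tcp_rot: [3.141, 0.002, 2.166]
contact_force: [-0.6, 0.2, -1.5]
opening: 0.529
grasp_force: 0.0
```

Run:
```python
from h import *
imaging.grab_frame('wrist');imaging.grab_frame('wrist');s=monitor.sense();print(s["clock"],s["contact_force"],s["eef_pos"],s["grasp_force"])
w=imaging.grab_frame('wrist')[60:300,170:470,::-1]; cv2.imwrite("pics/w6.png",cv2.resize(w,None,fx=2,fy=2))
```

```text
12.4 [ 0.26344145 -0.08278343 -0.03547643] [ 480.11367944 -266.4038876   207.0023417 ] 0.0
```

View pics/w6.png

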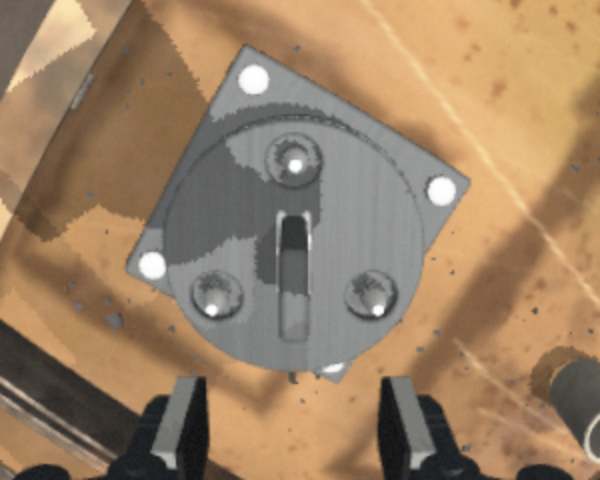

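The cover lies flat, with a stud through each hole at (294,162), (213,300) and (373,300). The gripper is clear, so I'm handing the job in.

```bash
python3 -c "
from rig import r
print(r.sign_off())"
```

```text
the job is handed in; nothing more can be done
None
```

The three-hole cover lies flat on the hub with all three studs through its holes, the gripper is clear, and the job was handed in at about 12.5 s; no verdict was shown.

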